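Check two cheeses with the pH meter, then tip it up to read

TASK

Draw the pH meter straight up out of its stand, keep it upright with the electrode down, and touch the electrode tip onto the middle of the top of the flat round cheese first and then of the small smooth block-shaped cheese, lightly, without shoving the cheeses and without touching the ribbed cheese. Then lift it clear and tip it about half-way to level (45 degrees), for reading, with the display facing upward and the electrode still the lower end, its tip at least 15 cm above the table. Finish there: keep holding it still in the gripper and do not put it down.

Things in the scene. Friction and masses are not known exactly. Their poses are not given: they have to be found in the camera images.
- stand: White plastic stand for the pH meter, fixed to the table. Foot 85 x 78 x 10 mm with an upright rectangular pocket open at the top: rim 90 mm and pocket floor 10 mm above the table, inside 29 mm (own x) by 38 mm (own y), walls 5 mm. Origin: centre of the foot's underside; z up; the meter's display faces its +x side, roughly away from the robot.
- ph_meter: pH meter, 177 mm, 0.13 kg, upright in the stand, electrode on the pocket floor, top 187 mm above table. Body 34 mm wide (own x), 25 thick (own z 0 to 25), long from own y -88 to 44 mm; then a thin round electrode to y 88.5. Origin: on the back face; centre line at own z 12.5. Own y points to the electrode, own z out of the display face. Grip the free upper part, from above.
- electrode_tip (a point): The tip of the meter's electrode, on its long centre line, at own (0, 88.5, 12.5) mm of the meter.
- meter_top (a point): Centre of the meter's top end (the end away from the electrode), at own (0, -88, 12.5) mm of the meter.
- flat_cheese: Flat round cheese with an orange-brown side, about 105 mm across and 37 mm high, loose, 0.3 kg, on the table. Origin: centre of its underside; z up.
- flat_cheese_top (a point): Middle of the top of the flat round cheese, 36 mm above the table.
- block_cheese: Small smooth white cheese shaped like a rounded block, about 54 x 74 mm and 54 mm high, loose, 0.15 kg, on the table. Origin: centre of its underside; z up.
- block_cheese_top (a point): Middle of the top of the block-shaped cheese, 53 mm above the table.
- ribbed_cheese: Round cheese with a ribbed basket pattern, about 80 mm across and 51 mm high, loose; stands in one row with the other two and is to be left alone. The three stand in any order. Origin: centre of its underside.

How it is judged:
On the way, in this order (a step that is already met when the one before it is completed fails the run):
1. the meter is held by the fingers and drawn wholly out of the stand (height (world z) of electrode_tip above 0.095 m and contact force between the fingers and ph_meter above 1 N), for 0.1 s.
2. the upright meter's electrode tip touches the middle of the flat cheese's top (distance between electrode_tip and flat_cheese_top below 0.02 m and contact force between ph_meter and flat_cheese above 0.3 N and contact force between the fingers and ph_meter above 1 N and angle between ph_meter's own y axis and vertical above 2.79 rad), for 0.05 s.
3. the upright meter's electrode tip touches the middle of the block cheese's top (distance between electrode_tip and block_cheese_top below 0.02 m and contact force between ph_meter and block_cheese above 0.3 N and contact force between the fingers and ph_meter above 1 N and angle between ph_meter's own y axis and vertical above 2.79 rad), for 0.05 s.
At the end, for the whole second after the job is handed in: The fingers hold the meter still and clear of the stand, electrode tip over 14 cm above the table, its length 30 to 60 degrees off vertical, electrode end lower, the display facing 30 to 60 degrees off straight up; all three cheeses within 3 cm of where they stood (contact force between the fingers and ph_meter above 1 N and height (world z) of electrode_tip above 0.14 m and angle between ph_meter's own y axis and vertical between 2.09 and 2.62 rad and angle between ph_meter's own z axis and vertical between 0.52 and 1.05 rad and linear speed of ph_meter below 0.03 m/s and angular speed of ph_meter below 0.2 rad/s and contact force between ph_meter and stand below 0.1 N and distance of each of flat_cheese, block_cheese, ribbed_cheese from where it was at the start of the episode below 0.03 m); the arm keeps its last pose, push and grip.
It fails at once if the meter or the fingers touch the ribbed cheese (contact force between any of ph_meter, the fingers and ribbed_cheese above 0.3 N).
It fails at once if a cheese is shoved more than 3 cm (distance of any of flat_cheese, block_cheese, ribbed_cheese from where it was at the start of the episode above 0.03 m).
It fails at once if the meter is pressed onto a cheese with more than 30 N (contact force between ph_meter and flat_cheese above 30 N or contact force between ph_meter and block_cheese above 30 N).
It also fails if it takes over 58 s, if anything falls off the work surface, if the arm or the gripper's body presses on something with over 40 N, if the wrist force passes 120 N, or if a joint passes its speed limit or range.

ROBOT

A 6-joint arm with a two-finger parallel gripper is mounted at the origin on the work surface; the furniture and walls round the work are solid. World frame = base frame: x ahead of the robot, y to its left, z up, the work surface at z = 0. Lengths are in m, angles in rad, forces in N, time in s.
With the tool pointing down it reaches from about 0.3 to 0.85 m from the base axis. Payload 4.2 kg.
Tool frame: the origin (TCP) lies at the very end of the fingers, on their centre line; the grasp point (between the pads) lies 19 mm behind it; z points along the fingers, y is the line along which they close (so a half turn about z gives the same grasp; the last joint's range is limited). The gripper opens to 91 mm and grips with 3 to 60 N. Pads are 32 mm wide; open, the fingers measure 118 mm over their backs; the gripper's body (76 mm by 178 mm) begins 60 mm behind the grasp point.
Start: joints at [1.305, 0.32, 1.565, -0, 1.257, -0.02], TCP at [0.14, 0.558, 0.214] pointing down, gripper open.
Joint ranges: [-3.11, 3.11], [-0.84, 2.01], [0.21, 2.61], [-1.34, 4.49], [0.05, 2.63], [-2.56, 2.56]. Speed limits (rad/s): [2.57, 2.57, 3.14, 3.14, 3.14, 3.14].

INTERFACE

Orientations are given as a unit quaternion [x, y, z, w].
In Python, from workcell import readout, vision, ticket gives the robot as it stands.
- The arm moves only by the tool drive_tool, never from a script. Its argument "targets" is a list of rows, each an object with "hand": the opening in per cent of the stroke, from 0 (shut) to 100 (fully open); "delta_pos": the shift along the world's x, y, z in cm, a list of three; "twist": the turn, a rotation vector about the world's x, y, z in degrees, a list of three. A call has 1 to 12 rows; each row is the pose to reach, as a shift and turn from the pose commanded when the call began; what a row does not reach only later rows make up. A row lasts 1/10 s, in which the tool goes at most 50 mm and 8.59 degrees, less where a joint would pass 70% of its speed; a pose out of reach is approached as far as the arm can. A call with a gripper value outside its range is refused whole. The fingers move at their own pace and stop on an object; the grip force is fixed at half the most. Time passes only in rows, so rows that repeat a pose let the fingers close. It gives the time, the measured TCP pose, the force, the opening and the grip force at its end, in the units of the state.
- readout.sense(): the state, without advancing time (a new reading comes with each control period).
- vision.get_image(name): name is "side" or "top"; returns a dict with "frame" (400x640x3 uint8, red, green, blue), "vertical_fov" (degrees; the focal length in pixels is half the picture's height over the tangent of half this angle, whatever the lens; pixels are square), "cx", "cy" (the principal point, pixels), "distortion" ([k1, k2, p1, p2, k3] as OpenCV has them; the pictures are not rectified), "R" (3x3) and "t" (3): a world point X has camera coordinates R X + t. Camera axes: x right, y down, z forward; pixel columns grow to the right and rows downward; lengths in m; the calibration is good to about 2 mm. A picture is of the moment at which its call begins. There is no depth.
- ticket.finish_job(): hands the job in; it is judged then, once.
The state is a dict: "t": time; "q": joint angles; "joint_vel": joint speeds; "joint_torque": joint torques, N m; "eef_pos": TCP position; "tool_rot": TCP orientation; "wrist_force": force on the tool from outside, world axes, zero at the start; "torque": the same for the moment, N m; "gripper_width": finger opening in m; "grasp_force": force on a finger pad.
Only numpy, scipy, OpenCV 4.12 (cv2) and the standard library are available. Lean on these libraries where they do the work, as an engineer would, in place of code of your own. Each camera call takes 0.05 s, during which the arm holds its last target. There are 200 camera calls.

## Working session

There is one attempt and no reset: what is moved stays moved. The work goes in short steps, Python scripts to look and compute and a tool call to move; the robot and the scene stay as the last step left them, time stands still between calls to the robot, and variables do not carry over. Pictures are saved under pics/ and viewed, at most 10 in all, crops included, and the job is handed in when it is done.

Besides the shell and the picture viewer there is one more tool, called after "Call:" by a JSON object that holds its "name" and its "arguments", one argument or row to a line. drive_tool: Moves the arm, as the interface text tells. Its arguments: {"type":"object","properties":{"targets":{"type":"array"}},"required":["targets"]}

```bash
mkdir -p pics; cat > h.py <<'E'
import numpy as np, cv2
from workcell import readout, vision, ticket
def grab(n,fn):
    d=vision.get_image(n); cv2.imwrite(fn,d["frame"][:,:,::-1]); return d
def K(d):
    f=200/np.tan(np.radians(d["vertical_fov"])/2); return np.array([[f,0,d["cx"]],[0,f,d["cy"]],[0,0,1.]])
def ray(d,uv):
    p=cv2.undistortPoints(np.array([[uv]],float),K(d),np.array(d["distortion"],float))[0,0]
    R=np.array(d["R"]);t=np.array(d["t"]); return -R.T@t, R.T@np.array([p[0],p[1],1])
def atz(d,uv,z):
    o,v=ray(d,uv); return o+v*(z-o[2])/v[2]
def proj(d,X):
    return cv2.projectPoints(np.array(X,float).reshape(-1,3),cv2.Rodrigues(np.array(d["R"],float))[0],np.array(d["t"],float),K(d),np.array(d["distortion"],float))[0][:,0]
E
python3 - <<'E'
from h import *
import pickle
o={}
for n in("side","top"):
    d=grab(n,f"pics/{n}0.png"); o[n]=d; print(n,d["vertical_fov"],d["distortion"],-np.array(d["R"]).T@d["t"],np.array(d["R"]).round(2).tolist())
pickle.dump(o,open("d0.pkl","wb"))
print(readout.sense())
E
```

```text
side 42.22901245383517 [-0.14426576  0.          0.          0.          0.        ] [ 0.49791369 -0.73611     0.77377337] [[1.0, -0.02, -0.02], [-0.03, -0.61, -0.79], [0.0, 0.79, -0.61]]
top 51.232395944212584 [0.03236437 0.         0.         0.         0.        ] [0.35279555 0.13383368 1.00809071] [[-0.01, -1.0, 0.02], [-0.99, 0.0, -0.14], [0.14, -0.02, -0.99]]
{'t': 0.1, 'q': array([ 1.30500788e+00,  3.20218217e-01,  1.56550799e+00, -1.22569425e-05,
        1.25740050e+00, -1.99947328e-02]), 'joint_vel': array([ 0.00016814, -0.0010575 , -0.00372971, -0.00036055, -0.00069095,
        0.00071311]), 'joint_torque': array([-1.10420845e-04, -4.13337100e+01, -2.32510471e+01,  7.28233298e-02,
        4.21311543e-02, -6.35255287e-05]), 'eef_pos': array([0.13979938, 0.55730174, 0.213229  ]), 'tool_rot': array([ 1.22585811e-01,  9.92457622e-01, -7.60040966e-04, -1.03460176e-04]), 'wrist_force': array([-0.82095144,  0.22549362,  0.2005585 ]), 'torque': array([-0.03173985, -0.02115961, -0.02202718]), 'grasp_force': 0.0, 'gripper_width': 0.09100612023110585}
```

View pics/side0.png

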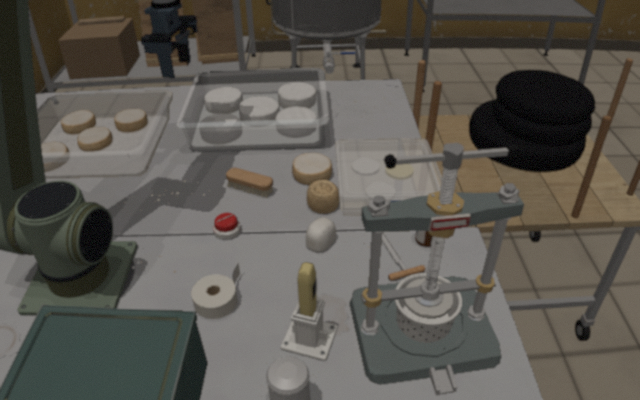

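View pics/top0.png

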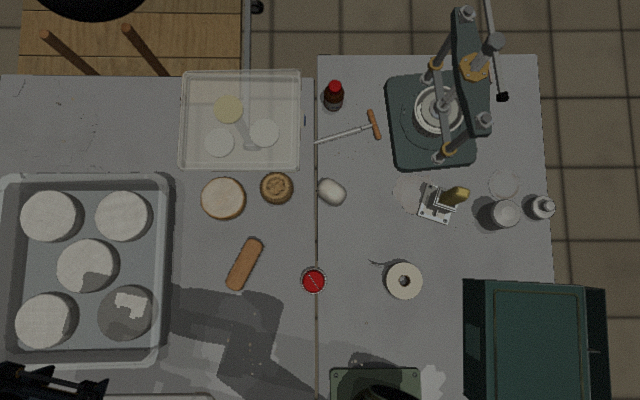

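The side view shows the flat cheese at (312,168), ribbed at (322,195), block at (320,235) and the meter in its stand at (308,290..350). In the top view they are at (223,199), (277,187), (331,192) and (440,205). I'll zoom in for precise measurement.

```bash
python3 - <<'E'
from h import *
t=cv2.imread("pics/top0.png"); s=cv2.imread("pics/side0.png")
C=np.zeros((600,800,3),np.uint8)
def put(im,x0,y0,w,h,k,X,Y):
    c=np.clip(cv2.resize(im[y0:y0+h,x0:x0+w],None,fx=k,fy=k,interpolation=cv2.INTER_CUBIC).astype(float)*1.4,0,255).astype(np.uint8)
    for i in range(0,w,10):
        cv2.line(c,(i*k,0),(i*k,5 if i%50 else 12),(0,255,255),1)
        if (x0+i)%20==0: cv2.putText(c,str(x0+i),(i*k,20),0,.3,(0,255,255),1)
    for j in range(0,h,10):
        cv2.line(c,(0,j*k),(5,j*k),(0,255,255),1)
        if (y0+j)%20==0: cv2.putText(c,str(y0+j),(7,j*k+4),0,.3,(0,255,255),1)
    C[Y:Y+h*k,X:X+w*k]=c
put(t,200,160,160,70,3,0,0)
put(t,410,170,70,60,6,0,220)
put(s,270,250,70,110,5,450,50)
cv2.imwrite("pics/c0.png",C)
E
```

```text
(no output)
```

View pics/c0.png

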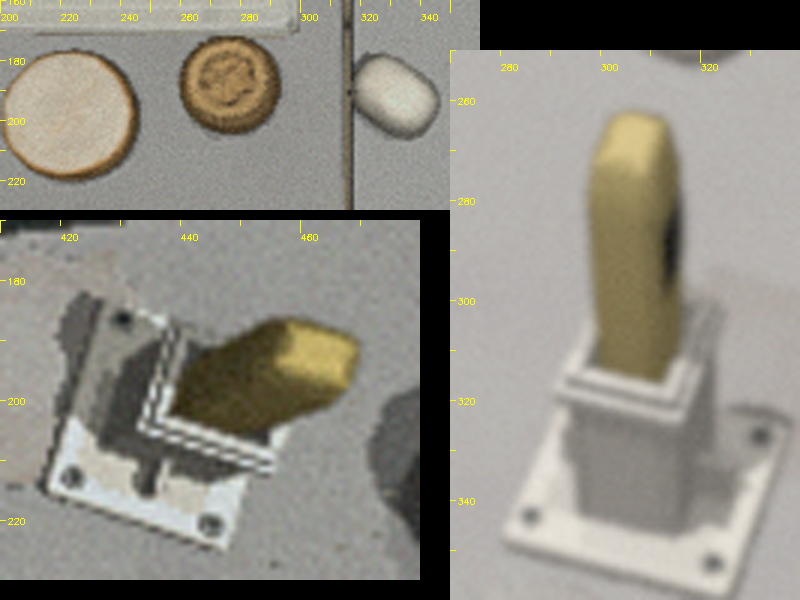

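The crop shows the stand foot corners at (417,215), (448,225) and (427,183) in top, and (280,348), (325,359) and (339,324) in side. The meter top is at about (463,192) in top and (306,265) in side.

```bash
cat > m.py <<'E'
from h import *
import pickle
from scipy.optimize import least_squares
o=pickle.load(open("d0.pkl","rb"));T,S=o["top"],o["side"]
f=lambda a,b,z:(a,b,z)
obsT=[((-.0425,.039,.01),(417.2,215)),((-.0425,-.039,.01),(448,224.7)),((.0425,.039,.01),(426.7,182.8)),
((-.0195,.024,.09),(433,204.7)),((-.0195,-.024,.09),(455.3,212)),((.0195,.024,.09),(439,186.7))]
obsS=[((-.0425,-.039,.01),(280,348)),((.0425,-.039,.01),(325,359)),((.0425,.039,.01),(339,324)),
((-.0195,-.024,.09),(291,319)),((.0195,-.024,.09),(317,324))]
def W(p,X):
    c,s=np.cos(p[2]),np.sin(p[2]); X=np.array(X); return np.c_[X[:,0]*c-X[:,1]*s+p[0],X[:,0]*s+X[:,1]*c+p[1],X[:,2]]
def res(p): return np.r_[(proj(T,W(p,[a for a,_ in obsT]))-[b for _,b in obsT]).ravel(),(proj(S,W(p,[a for a,_ in obsS]))-[b for _,b in obsS]).ravel()]
r=least_squares(res,[.45,-.1,-.3],loss="soft_l1"); print("stand",r.x,np.degrees(r.x[2]));print(res(r.x).reshape(-1,2).round(1).tolist())
print("meter top",atz(T,(463.3,192),.187),atz(S,(306.5,265),.187),"stand->px",proj(T,[*r.x[:2],.187]),proj(S,[*r.x[:2],.187]))
print("flat",atz(T,(222.7,197.7),.036),"ribbed",atz(T,(276,186),.051),"block",atz(T,(332,192),.03))
print("flat side",atz(S,(312,164),.036),"ribbed",atz(S,(322,190),.05),"block",atz(S,(320,235),.03))
def tri(a,b):
    (o1,v1),(o2,v2)=ray(T,a),ray(S,b); k=np.linalg.lstsq(np.c_[v1,-v2],o2-o1,rcond=None)[0]; return o1+k[0]*v1,o2+k[1]*v2
print("press bolts",tri((484,120),(377,200)),tri((465,12),(508,190)),"handle",tri((503,97),(390,160)))
print("bottle",atz(T,(505,213),.1),atz(S,(288,370),.1))
E
python3 m.py
```

```text
stand [ 0.48261311 -0.16150773 -0.31054628] -17.792991210681446
[[0.2, -0.0], [0.7, 0.0], [0.1, -1.0], [2.4, -1.2], [1.0, -2.0], [1.0, 0.3], [-1.0, -0.7], [0.4, -0.5], [-2.1, -0.0], [0.8, -4.1], [-2.9, -4.0]]
meter top [ 0.48180758 -0.16118822  0.187     ] [ 0.48442798 -0.15798781  0.187     ] stand->px [[463.43950634 191.60079514]] [[305.36502758 266.63059748]]
flat [0.49388779 0.35114104 0.036     ] ribbed [0.51875173 0.22550779 0.051     ] block [0.50755761 0.09466437 0.03      ]
flat side [0.49743258 0.34527634 0.036     ] ribbed [0.51888568 0.21715382 0.05      ] block [0.51030667 0.08494863 0.03      ]
press bolts (array([ 0.58768572, -0.15770935,  0.31336846]), array([ 0.58913244, -0.15758878,  0.31380701])) (array([ 0.79001065, -0.13603088,  0.30827516]), array([ 0.79027746, -0.13603144,  0.30844207])) handle (array([ 0.60112413, -0.16001174,  0.38316001]), array([ 0.60279315, -0.15990167,  0.38377147]))
bottle [ 0.44858506 -0.28109557  0.1       ] [ 0.45292532 -0.29218274  0.1       ]
```

Call:
{"name": "drive_tool", "arguments": {
  "targets": [
    {"hand": 100, "delta_pos": [28, -40, 4], "twist": [0, 0, -3.7]},
    {"hand": 100, "delta_pos": [28, -40, 4], "twist": [0, 0, -3.7]},
    {"hand": 100, "delta_pos": [28, -40, 4], "twist": [0, 0, -3.7]},
    {"hand": 100, "delta_pos": [28, -40, 4], "twist": [0, 0, -3.7]},
    {"hand": 100, "delta_pos": [28, -40, 4], "twist": [0, 0, -3.7]},
    {"hand": 100, "delta_pos": [28, -40, 4], "twist": [0, 0, -3.7]},
    {"hand": 100, "delta_pos": [28, -40, 4], "twist": [0, 0, -3.7]},
    {"hand": 100, "delta_pos": [28, -40, 4], "twist": [0, 0, -3.7]},
    {"hand": 100, "delta_pos": [28, -40, 4], "twist": [0, 0, -3.7]},
    {"hand": 100, "delta_pos": [28, -40, 4], "twist": [0, 0, -3.7]},
    {"hand": 100, "delta_pos": [28, -40, 4], "twist": [0, 0, -3.7]},
    {"hand": 100, "delta_pos": [28, -40, 4], "twist": [0, 0, -3.7]}
  ]
}}

```text
t: 1.3
eef_pos: [0.4198, 0.1572, 0.2536]
tool_rot: [0.156, 0.988, 0.0, -0.001]
wrist_force: [-0.3, 0.7, 0.2]
gripper_width: 0.0907
grasp_force: 0.0
```

Call:
{"name": "drive_tool", "arguments": {
  "targets": [
    {"hand": 100, "delta_pos": [6.2, -31.8, 0], "twist": [0, 0, 0]},
    {"hand": 100, "delta_pos": [6.2, -31.8, 0], "twist": [0, 0, 0]},
    {"hand": 100, "delta_pos": [6.2, -31.8, 0], "twist": [0, 0, 0]},
    {"hand": 100, "delta_pos": [6.2, -31.8, 0], "twist": [0, 0, 0]},
    {"hand": 100, "delta_pos": [6.2, -31.8, 0], "twist": [0, 0, 0]},
    {"hand": 100, "delta_pos": [6.2, -31.8, 0], "twist": [0, 0, 0]},
    {"hand": 100, "delta_pos": [6.2, -31.8, 0], "twist": [0, 0, 0]},
    {"hand": 100, "delta_pos": [6.2, -31.8, 0], "twist": [0, 0, 0]},
    {"hand": 100, "delta_pos": [6.2, -31.8, 0], "twist": [0, 0, 0]},
    {"hand": 100, "delta_pos": [6.2, -31.8, 0], "twist": [0, 0, 0]},
    {"hand": 100, "delta_pos": [6.2, -31.8, 0], "twist": [0, 0, 0]}
  ]
}}

```text
t: 2.4
eef_pos: [0.4818, -0.1585, 0.2541]
tool_rot: [0.153, 0.988, 0.0, -0.0]
wrist_force: [1.2, 0.3, -0.6]
gripper_width: 0.091
grasp_force: 0.0
```

```bash
python3 - <<'E'
from h import *
d=grab("side","pics/s1.png")
im=cv2.imread("pics/s1.png")[140:380,220:480]
cv2.imwrite("pics/s1c.png",np.clip(cv2.resize(im,None,fx=2.4,fy=2.4)*1.3,0,255).astype(np.uint8))
E
```

```text
(no output)
```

View pics/s1c.png

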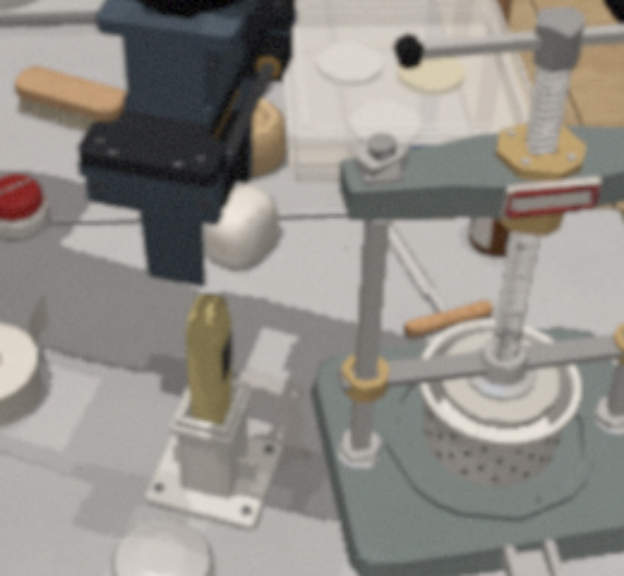

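The picture shows the near finger's lower end at about (293,257) full-frame and the meter top at (307,264). I'll check that offset by projection.

```bash
python3 - <<'E'
from h import *
import pickle
d=pickle.load(open("d0.pkl","rb"))["side"]
s=readout.sense();print(s["eef_pos"])
p=s["eef_pos"]
u=np.array([.305,.952,0]);v=np.array([.952,-.305,0])
for k in(.045,.059):
  print(proj(d,[p-u*k+v*.016,p-u*k-v*.016]))
print(proj(d,[p,[.482,-.161,.187]]))
E
```

```text
[ 0.48184209 -0.15878334  0.25414015]
[[304.56727302 256.19908679]
 [283.39686858 252.00971204]]
[[301.57546044 262.94404214]
 [280.14412121 258.62231438]]
[[303.41409707 233.80663218]
 [304.97411868 266.41015602]]
```

Call:
{"name": "drive_tool", "arguments": {
  "targets": [
    {"hand": 100, "delta_pos": [0.1, -0.2, -3], "twist": [0, 0, -0.3]},
    {"hand": 100, "delta_pos": [0.1, -0.2, -6], "twist": [0, 0, -0.3]},
    {"hand": 100, "delta_pos": [0.1, -0.2, -9], "twist": [0, 0, -0.3]},
    {"hand": 100, "delta_pos": [0.1, -0.2, -12], "twist": [0, 0, -0.3]},
    {"hand": 100, "delta_pos": [0.1, -0.2, -13.4], "twist": [0, 0, -0.3]},
    {"hand": 100, "delta_pos": [0.1, -0.2, -13.4], "twist": [0, 0, -0.3]},
    {"hand": 100, "delta_pos": [0.1, -0.2, -13.4], "twist": [0, 0, -0.3]}
  ]
}}

```text
t: 3.15
eef_pos: [0.4834, -0.1619, 0.1206]
tool_rot: [0.157, 0.988, 0.0, 0.0]
wrist_force: [0.3, -0.1, 0.3]
gripper_width: 0.0909
grasp_force: 0.0
```

Call:
{"name": "drive_tool", "arguments": {
  "targets": [
    {"hand": 30, "delta_pos": [0, 0, 0], "twist": [0, 0, 0]},
    {"hand": 10, "delta_pos": [0, 0, 0], "twist": [0, 0, 0]},
    {"hand": 0, "delta_pos": [0, 0, 0], "twist": [0, 0, 0]},
    {"hand": 0, "delta_pos": [0, 0, 0], "twist": [0, 0, 0]},
    {"hand": 0, "delta_pos": [0, 0, 0], "twist": [0, 0, 0]},
    {"hand": 0, "delta_pos": [0, 0, 0], "twist": [0, 0, 0]},
    {"hand": 0, "delta_pos": [0, 0, 0], "twist": [0, 0, 0]},
    {"hand": 0, "delta_pos": [0, 0, 0], "twist": [0, 0, 0]}
  ]
}}

```text
t: 3.95
eef_pos: [0.4829, -0.1622, 0.1199]
tool_rot: [0.157, 0.988, 0.0, -0.0]
wrist_force: [0.2, 0.5, 0.3]
gripper_width: 0.0341
grasp_force: 30.0
```

Call:
{"name": "drive_tool", "arguments": {
  "targets": [
    {"hand": 0, "delta_pos": [0, 0, 1], "twist": [0, 0, 0]},
    {"hand": 0, "delta_pos": [0, 0, 3], "twist": [0, 0, 0]},
    {"hand": 0, "delta_pos": [0, 0, 5], "twist": [0, 0, 0]},
    {"hand": 0, "delta_pos": [0, 0, 7], "twist": [0, 0, 0]},
    {"hand": 0, "delta_pos": [0, 0, 9], "twist": [0, 0, 0]},
    {"hand": 0, "delta_pos": [0, 0, 11], "twist": [0, 0, 0]},
    {"hand": 0, "delta_pos": [0, 0, 13], "twist": [0, 0, 0]},
    {"hand": 0, "delta_pos": [0, 0, 14], "twist": [0, 0, 0]},
    {"hand": 0, "delta_pos": [0, 0, 14], "twist": [0, 0, 0]}
  ]
}}

```text
t: 4.85
eef_pos: [0.4835, -0.1625, 0.2615]
tool_rot: [0.157, 0.988, -0.0, 0.002]
wrist_force: [-0.2, 0.4, -1.4]
gripper_width: 0.034
grasp_force: 30.0
```

```bash
python3 - <<'E'
from h import *
d=grab("side","pics/s2.png"); g=grab("top","pics/t2.png")
print(readout.sense()["eef_pos"])
im=cv2.imread("pics/s2.png")[130:350,240:400]
im2=cv2.imread("pics/t2.png")[150:270,190:490]
C=np.zeros((600,800,3),np.uint8)
C[:440,:320]=cv2.resize(im,None,fx=2,fy=2); C[:192,320:800]=cv2.resize(im2,None,fx=1.6,fy=1.6)
cv2.imwrite("pics/c2.png",np.clip(C*1.3,0,255).astype(np.uint8))
E
```

```text
[ 0.48248816 -0.16211516  0.25935959]
```

View pics/c2.png

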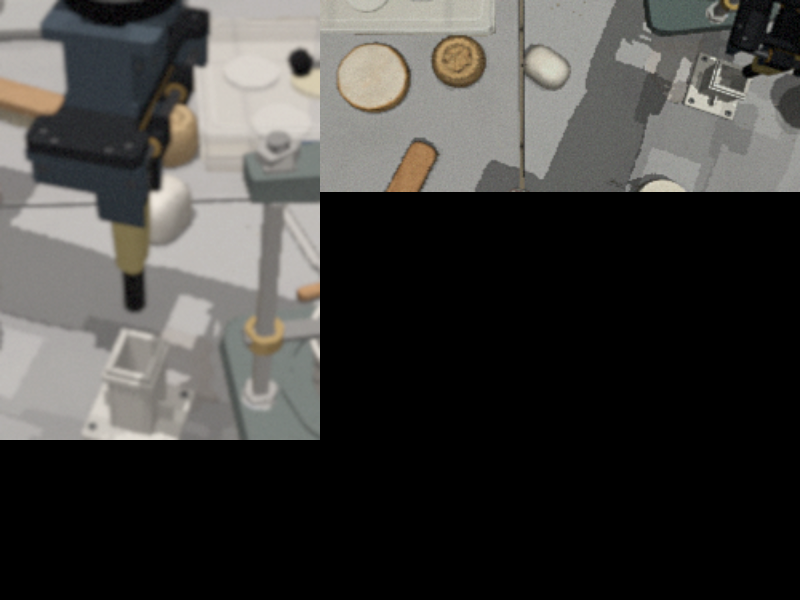

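The meter is out of the stand, upright, with the tip at about (308,284). Now on to the flat cheese.

Call:
{"name": "drive_tool", "arguments": {
  "targets": [
    {"hand": 0, "delta_pos": [0.1, 4, 0], "twist": [0, 0, 0]},
    {"hand": 0, "delta_pos": [0.2, 9, 0], "twist": [0, 0, 0]},
    {"hand": 0, "delta_pos": [0.3, 14, 0], "twist": [0, 0, 0]},
    {"hand": 0, "delta_pos": [0.4, 19, 0], "twist": [0, 0, 0]},
    {"hand": 0, "delta_pos": [0.6, 24, 0], "twist": [0, 0, 0]},
    {"hand": 0, "delta_pos": [0.7, 29, 0], "twist": [0, 0, 0]},
    {"hand": 0, "delta_pos": [0.8, 34, 0], "twist": [0, 0, 0]},
    {"hand": 0, "delta_pos": [0.9, 39, 0], "twist": [0, 0, 0]},
    {"hand": 0, "delta_pos": [1.0, 44, 0], "twist": [0, 0, 0]},
    {"hand": 0, "delta_pos": [1.1, 48, 0], "twist": [0, 0, 0]},
    {"hand": 0, "delta_pos": [1.1, 51, 0], "twist": [0, 0, 0]},
    {"hand": 0, "delta_pos": [1.1, 51, 0], "twist": [0, 0, 0]}
  ]
}}

```text
t: 6.15
eef_pos: [0.4929, 0.3512, 0.2575]
tool_rot: [0.155, 0.988, -0.0, -0.001]
wrist_force: [-1.1, -0.4, -1.8]
gripper_width: 0.0341
grasp_force: 30.0
```

Call:
{"name": "drive_tool", "arguments": {
  "targets": [
    {"hand": 0, "delta_pos": [0, 0, -3], "twist": [0, 0, 0]},
    {"hand": 0, "delta_pos": [0, 0, -6], "twist": [0, 0, 0]},
    {"hand": 0, "delta_pos": [0, 0, -8.5], "twist": [0, 0, 0]},
    {"hand": 0, "delta_pos": [0, 0, -9.5], "twist": [0, 0, 0]},
    {"hand": 0, "delta_pos": [0, 0, -9.5], "twist": [0, 0, 0]},
    {"hand": 0, "delta_pos": [0, 0, -9.5], "twist": [0, 0, 0]}
  ]
}}

```text
t: 6.75
eef_pos: [0.4945, 0.3477, 0.1657]
tool_rot: [0.157, 0.988, 0.0, 0.0]
wrist_force: [0.4, 0.2, -0.3]
gripper_width: 0.0339
grasp_force: 30.0
```

```bash
python3 - <<'E'
from h import *
d=grab("side","pics/s3.png")
p=readout.sense()["eef_pos"]; print(p)
print("pred tip stand",proj(d,[.4825,-.162,.149]),"now",proj(d,p-[0,0,.110]), "cheese ctr",proj(d,[.494,.350,.036]))
im=cv2.imread("pics/s3.png")[90:240,230:400]
C=cv2.resize(im,None,fx=4,fy=4,interpolation=cv2.INTER_CUBIC)
cv2.imwrite("pics/c3.png",np.clip(C*1.3,0,255).astype(np.uint8))
E
```

```text
[0.49474075 0.34797662 0.16633463]
pred tip stand [[306.046157   283.29096927]] now [[310.71913429 156.71696539]] cheese ctr [[310.61580949 162.98624933]]
```

View pics/c3.png

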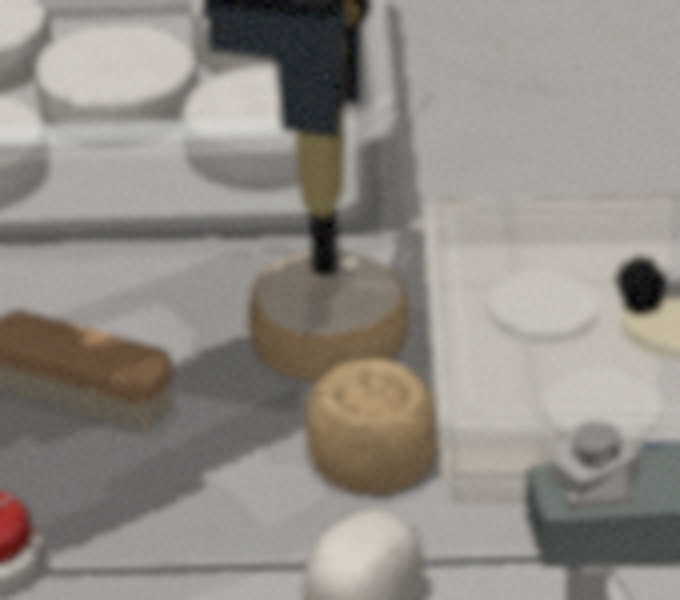

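The tip is at (311,158), about 20 mm above the flat cheese's top, whose centre is near (312,164). I'll go down slowly.

Call:
{"name": "drive_tool", "arguments": {
  "targets": [
    {"hand": 0, "delta_pos": [0.2, 0, -0.6], "twist": [0, 0, 0]},
    {"hand": 0, "delta_pos": [0.2, 0, -1.2], "twist": [0, 0, 0]},
    {"hand": 0, "delta_pos": [0.2, 0, -1.6], "twist": [0, 0, 0]},
    {"hand": 0, "delta_pos": [0.2, 0, -1.8], "twist": [0, 0, 0]},
    {"hand": 0, "delta_pos": [0.2, 0, -1.8], "twist": [0, 0, 0]}
  ]
}}

```text
t: 7.3
eef_pos: [0.4957, 0.3477, 0.1466]
tool_rot: [0.157, 0.988, -0.0, -0.0]
wrist_force: [0.1, -0.5, -0.4]
gripper_width: 0.0338
grasp_force: 30.0
```

Call:
{"name": "drive_tool", "arguments": {
  "targets": [
    {"hand": 0, "delta_pos": [0, 0, -0.1], "twist": [0, 0, 0]},
    {"hand": 0, "delta_pos": [0, 0, -0.15], "twist": [0, 0, 0]},
    {"hand": 0, "delta_pos": [0, 0, -0.15], "twist": [0, 0, 0]}
  ]
}}

```text
t: 7.6
eef_pos: [0.496, 0.3478, 0.1461]
tool_rot: [0.157, 0.988, 0.0, 0.0]
wrist_force: [-0.4, -0.3, 2.4]
gripper_width: 0.034
grasp_force: 30.0
```

Call:
{"name": "drive_tool", "arguments": {
  "targets": [
    {"hand": 0, "delta_pos": [0, 0, -0.05], "twist": [0, 0, 0]},
    {"hand": 0, "delta_pos": [0, 0, -0.05], "twist": [0, 0, 0]}
  ]
}}

```text
t: 7.8
eef_pos: [0.496, 0.3478, 0.146]
tool_rot: [0.157, 0.988, 0.0, 0.0]
wrist_force: [-1.0, -1.2, 5.4]
gripper_width: 0.0336
grasp_force: 30.0
```

Call:
{"name": "drive_tool", "arguments": {
  "targets": [
    {"hand": 0, "delta_pos": [0, 0, 2], "twist": [0, 0, 0]},
    {"hand": 0, "delta_pos": [0, 0, 5], "twist": [0, 0, 0]},
    {"hand": 0, "delta_pos": [0, 0, 8], "twist": [0, 0, 0]},
    {"hand": 0, "delta_pos": [0.1, -3, 8], "twist": [0, 0, 0]},
    {"hand": 0, "delta_pos": [0.3, -8, 8], "twist": [0, 0, 0]},
    {"hand": 0, "delta_pos": [0.5, -13, 8], "twist": [0, 0, 0]},
    {"hand": 0, "delta_pos": [0.8, -18, 8], "twist": [0, 0, 0]},
    {"hand": 0, "delta_pos": [1.0, -22, 8], "twist": [0, 0, 0]},
    {"hand": 0, "delta_pos": [1.2, -25.4, 8], "twist": [0, 0, 0]},
    {"hand": 0, "delta_pos": [1.2, -25.4, 6], "twist": [0, 0, 0]},
    {"hand": 0, "delta_pos": [1.2, -25.4, 4], "twist": [0, 0, 0]},
    {"hand": 0, "delta_pos": [1.2, -25.4, 4], "twist": [0, 0, 0]}
  ]
}}

```text
t: 9.0
eef_pos: [0.506, 0.093, 0.1823]
tool_rot: [0.158, 0.987, -0.001, -0.003]
wrist_force: [-1.1, -1.0, -0.7]
gripper_width: 0.034
grasp_force: 30.0
```

```bash
python3 - <<'E'
from h import *
d=grab("side","pics/s4.png")
s=readout.sense();p=s["eef_pos"]; print(p,s["wrist_force"])
print("now",proj(d,p-[0,0,.110]), "cheese ctr",proj(d,[.508,.094,.053]))
im=cv2.imread("pics/s4.png")[140:290,230:400]
C=cv2.resize(im,None,fx=4,fy=4,interpolation=cv2.INTER_CUBIC)
cv2.imwrite("pics/c4.png",np.clip(C*1.3,0,255).astype(np.uint8))
E
```

```text
[0.50705353 0.09345764 0.18385304] [ 0.26519931  0.51278503 -1.25857971]
now [[318.04238723 216.76930663]] cheese ctr [[318.64289689 224.11039328]]
```

View pics/c4.png

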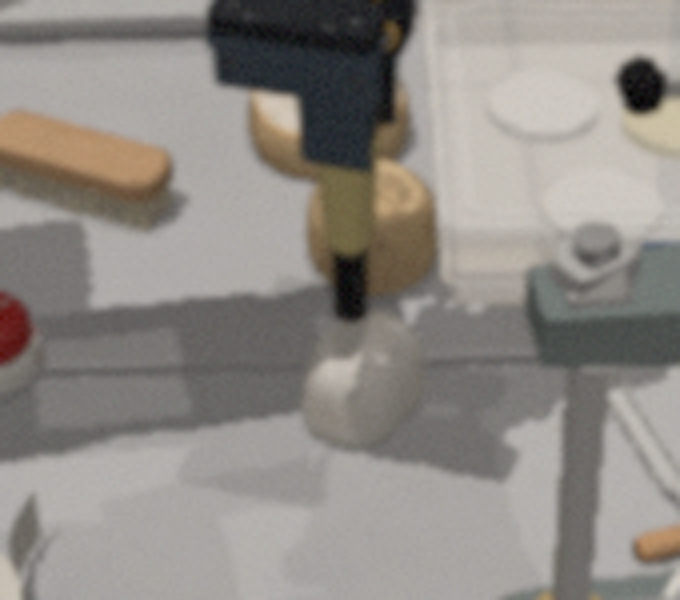

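The tip is at (317.5,219), above the block. The block's silhouette in this view runs from (306,218) to (336,252). I'll check its centre by fitting a rounded-block silhouette in both views.

```bash
python3 - <<'E'
from h import *
import pickle
from scipy.optimize import least_squares
o=pickle.load(open("d0.pkl","rb"));T,S=o["top"],o["side"]
n=np.random.default_rng(0).normal(size=(3000,3));n/=np.linalg.norm(n,axis=1)[:,None]
# superellipsoid
e=(np.abs(n)**3).sum(1)**(-1/3); P=n*e[:,None]*[.037,.027,.027]
def bb(d,p):
    c,s=np.cos(p[2]),np.sin(p[2]);X=np.c_[P[:,0]*c-P[:,1]*s+p[0],P[:,0]*s+P[:,1]*c+p[1],P[:,2]+.027]
    q=proj(d,X);return np.r_[q.min(0),q.max(0)]
# top silhouette bbox by crop: x 352..439,y 52..139 /3 ; side: x 305..425, y 312..448 /4
tb=np.array([200+352/3,160+52/3,200+439/3,160+139/3]); sb=np.array([230+305/4,140+312/4,230+425/4,140+448/4])
for y0 in(.8,-.8):
    r=least_squares(lambda p:np.r_[bb(T,p)-tb,bb(S,p)-sb],[.508,.094,y0],diff_step=1e-3);print(r.x,r.cost,r.fun.round(1))
    r=least_squares(lambda p:bb(T,p)-tb,[.508,.094,y0],diff_step=1e-3);print("T",r.x,r.cost)
    r=least_squares(lambda p:bb(S,p)-sb,[.508,.094,y0],diff_step=1e-3);print("S",r.x,r.cost)
E
```

```text
[0.51113833 0.09280019 1.03450533] 7.196035533678245 [-0.4 -1.   2.3 -1.4 -1.5 -1.1 -0.7 -1.5]
T [0.50821143 0.09512645 0.83344224] 1.2777377245753692
S [0.51338123 0.08870219 1.11262588] 0.010941181789024488
[ 0.51080992  0.09280531 -1.06740702] 6.899258537836116 [-0.4 -0.7  2.3 -1.4 -1.5 -1.  -0.4 -1.5]
T [ 0.5082654   0.0950486  -0.84612018] 1.2753607731446093
S [ 0.51276917  0.0887369  -1.16850015] 0.021127054822311038
```

Call:
{"name": "drive_tool", "arguments": {
  "targets": [
    {"hand": 0, "delta_pos": [0.3, -0.1, -0.6], "twist": [0, 0, 0]},
    {"hand": 0, "delta_pos": [0.3, -0.1, -1.2], "twist": [0, 0, 0]},
    {"hand": 0, "delta_pos": [0.3, -0.1, -1.6], "twist": [0, 0, 0]},
    {"hand": 0, "delta_pos": [0.3, -0.1, -1.8], "twist": [0, 0, 0]},
    {"hand": 0, "delta_pos": [0.3, -0.1, -1.8], "twist": [0, 0, 0]}
  ]
}}

```text
t: 9.55
eef_pos: [0.5108, 0.0928, 0.1667]
tool_rot: [0.157, 0.988, -0.0, -0.0]
wrist_force: [0.1, 0.4, -1.6]
gripper_width: 0.0337
grasp_force: 30.0
```

Call:
{"name": "drive_tool", "arguments": {
  "targets": [
    {"hand": 0, "delta_pos": [0, 0, -0.1], "twist": [0, 0, 0]},
    {"hand": 0, "delta_pos": [0, 0, -0.2], "twist": [0, 0, 0]},
    {"hand": 0, "delta_pos": [0, 0, -0.25], "twist": [0, 0, 0]},
    {"hand": 0, "delta_pos": [0, 0, -0.25], "twist": [0, 0, 0]}
  ]
}}

```text
t: 9.95
eef_pos: [0.5109, 0.0927, 0.1645]
tool_rot: [0.157, 0.988, 0.0, 0.0]
wrist_force: [-0.2, 0.0, -1.8]
gripper_width: 0.034
grasp_force: 30.0
```

Call:
{"name": "drive_tool", "arguments": {
  "targets": [
    {"hand": 0, "delta_pos": [0, 0, -0.05], "twist": [0, 0, 0]},
    {"hand": 0, "delta_pos": [0, 0, -0.1], "twist": [0, 0, 0]},
    {"hand": 0, "delta_pos": [0, 0, -0.1], "twist": [0, 0, 0]}
  ]
}}

```text
t: 10.25
eef_pos: [0.5109, 0.0927, 0.1634]
tool_rot: [0.157, 0.988, 0.0, -0.0]
wrist_force: [0.8, 0.4, -1.8]
gripper_width: 0.0338
grasp_force: 30.0
```

Call:
{"name": "drive_tool", "arguments": {
  "targets": [
    {"hand": 0, "delta_pos": [0, 0, -0.05], "twist": [0, 0, 0]},
    {"hand": 0, "delta_pos": [0, 0, -0.1], "twist": [0, 0, 0]},
    {"hand": 0, "delta_pos": [0, 0, -0.1], "twist": [0, 0, 0]}
  ]
}}

```text
t: 10.55
eef_pos: [0.5109, 0.0927, 0.1626]
tool_rot: [0.157, 0.988, 0.0, 0.0]
wrist_force: [-0.5, 0.0, -1.1]
gripper_width: 0.0337
grasp_force: 30.0
```

Call:
{"name": "drive_tool", "arguments": {
  "targets": [
    {"hand": 0, "delta_pos": [0, 0, -0.05], "twist": [0, 0, 0]},
    {"hand": 0, "delta_pos": [0, 0, -0.05], "twist": [0, 0, 0]}
  ]
}}

```text
t: 10.75
eef_pos: [0.511, 0.0927, 0.1624]
tool_rot: [0.157, 0.988, 0.0, 0.0]
wrist_force: [-0.3, -0.2, 1.2]
gripper_width: 0.0338
grasp_force: 30.0
```

Call:
{"name": "drive_tool", "arguments": {
  "targets": [
    {"hand": 0, "delta_pos": [0, 0, -0.05], "twist": [0, 0, 0]},
    {"hand": 0, "delta_pos": [0, 0, -0.05], "twist": [0, 0, 0]}
  ]
}}

```text
t: 10.95
eef_pos: [0.5111, 0.0927, 0.1623]
tool_rot: [0.157, 0.988, 0.0, 0.0]
wrist_force: [-0.8, -0.8, 5.8]
gripper_width: 0.0339
grasp_force: 30.0
```

Call:
{"name": "drive_tool", "arguments": {
  "targets": [
    {"hand": 0, "delta_pos": [0, 0, 2], "twist": [0, 0, 0]},
    {"hand": 0, "delta_pos": [0, 0, 5], "twist": [0, 0, 0]},
    {"hand": 0, "delta_pos": [-1, 0, 9], "twist": [0, 0, 0]},
    {"hand": 0, "delta_pos": [-3, 0, 12], "twist": [0, 0, 0]},
    {"hand": 0, "delta_pos": [-5, 0, 15], "twist": [0, 0, 0]},
    {"hand": 0, "delta_pos": [-6, 0, 16], "twist": [-1.5, -4.8, 0]},
    {"hand": 0, "delta_pos": [-6, 0, 16], "twist": [-3.1, -9.5, 0]},
    {"hand": 0, "delta_pos": [-6, 0, 16], "twist": [-4.6, -14.3, 0]},
    {"hand": 0, "delta_pos": [-6, 0, 16], "twist": [-6.2, -19, 0]},
    {"hand": 0, "delta_pos": [-6, 0, 16], "twist": [-7.7, -23.8, 0]},
    {"hand": 0, "delta_pos": [-6, 0, 16], "twist": [-7.7, -23.8, 0]}
  ]
}}

```text
t: 12.05
eef_pos: [0.4482, 0.093, 0.32]
tool_rot: [0.152, 0.965, -0.034, 0.213]
wrist_force: [-0.3, -0.5, -1.2]
gripper_width: 0.0338
grasp_force: 30.0
```

Call:
{"name": "drive_tool", "arguments": {
  "targets": [
    {"hand": 0, "delta_pos": [0, 0, 0], "twist": [-1.5, -4.8, 0]},
    {"hand": 0, "delta_pos": [0, 0, 0], "twist": [-3.1, -9.5, 0]},
    {"hand": 0, "delta_pos": [0, 0, 0], "twist": [-4.6, -14.3, 0]},
    {"hand": 0, "delta_pos": [0, 0, 0], "twist": [-6.2, -19, 0]},
    {"hand": 0, "delta_pos": [0, 0, 0], "twist": [-6.2, -19, 0]},
    {"hand": 0, "delta_pos": [0, 0, 0], "twist": [-6.2, -19, 0]},
    {"hand": 0, "delta_pos": [0, 0, 0], "twist": [-6.2, -19, 0]},
    {"hand": 0, "delta_pos": [0, 0, 0], "twist": [-6.2, -19, 0]}
  ]
}}

```text
t: 12.85
eef_pos: [0.4518, 0.0926, 0.3222]
tool_rot: [0.146, 0.912, -0.059, 0.378]
wrist_force: [0.0, 0.5, -0.9]
gripper_width: 0.0339
grasp_force: 30.0
```

```bash
python3 - <<'E'
from h import *
from scipy.spatial.transform import Rotation as R
d=grab("side","pics/s5.png");g=grab("top","pics/t5.png")
s=readout.sense();p=s["eef_pos"];M=R.from_quat(s["tool_rot"]).as_matrix(); print(p,M.round(2).tolist(),abs(s["joint_vel"]).max(),s["grasp_force"])
tip=p+M[:,2]*.11; print("tip",tip,proj(d,tip),proj(g,tip))
C=np.vstack([cv2.imread("pics/s5.png")[60:310,200:500],cv2.imread("pics/t5.png")[100:300,200:500]])
cv2.imwrite("pics/c5.png",np.clip(cv2.resize(C,None,fx=1.3,fy=1.3)*1.3,0,255).astype(np.uint8))
E
```

```text
[0.45149476 0.09254604 0.32194803] [[-0.67, 0.31, 0.67], [0.22, 0.95, -0.22], [-0.71, 0.0, -0.71]] 0.008648879998163248 29.996440708637238
tip [0.5254557  0.06849415 0.24415802] [[326.77797926 154.98370105]] [[350.30654956 164.61528408]]
```

View pics/c5.png

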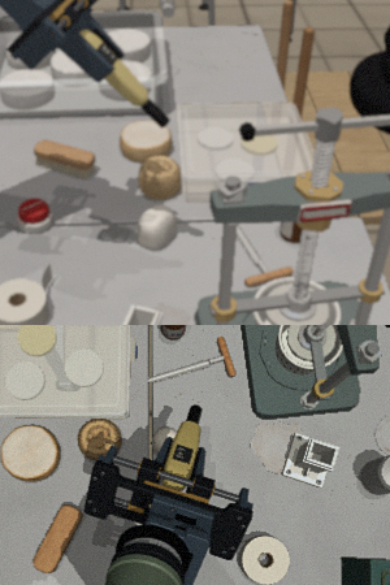

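The meter is tilted 45°, with the display facing up and the electrode tip at (326,155) in side, matching the prediction at z≈0.244. All three cheeses are in place, so I'm handing in.

```bash
python3 -c "
from workcell import ticket
print(ticket.finish_job())"
```

```text
the job is handed in; nothing more can be done
None
```

The job is handed in: the meter was drawn out of its stand, touched lightly (about 6–8 N) onto the flat cheese and then the block cheese, and is now held still at 45° with the display up and the tip about 24 cm above the table; the pictures show the cheeses where they stood, but the hand-in gave no verdict.

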